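# Make up two coffee kits on the entry shelf

### The arm

A 6-joint arm with a two-finger parallel gripper is mounted at the origin on the work surface. World frame = base frame: x ahead of the robot, y to its left, z up, the work surface at z = 0. Lengths are in mm, angles in degrees, forces in N, time in s.
With the tool pointing down it reaches from about 425 to 950 mm from the base axis. Payload 14.7 kg.
Tool frame: the origin (TCP) lies on the mounting face of the last link; the fingertips stand 173 mm ahead of it and the grasp point (between the pads) lies 155 mm ahead of it; z points along the fingers, y is the direction in which the jaws open and shut (so a half turn about z gives the same grasp; the last joint's range is limited). The gripper opens to 85 mm and grips with 20 to 120 N. Pads are 22 mm wide; open, the fingers measure 114 mm over their backs; the gripper's body (76 mm by 85 mm) begins 54 mm behind the grasp point. The pads swing forward as they close: fully open they stand 13 mm farther back than shut.
Start: joints at [-79.561, 27.513, 91.461, -0, 61.026, -2.67], TCP at [147.443, -633.052, 404.697] pointing down, gripper open.
Joint ranges: [-157.49, 157.49], [-46.99, 117.5], [13.45, 153.17], [-89.5, 269.5], [5.16, 153.95], [-167.48, 167.48]. Speed limits (degrees/s): [108.29, 108.29, 136.94, 172.46, 172.46, 172.46].

### API

Orientations are given as a 3x3 rotation matrix whose columns are the frame's x, y, z axes.
In Python, from station import ctrl, grab_frame, nets gives the robot as it stands. The module is installed in compiled form; this text tells all that it offers.
- The arm moves only by the tool drive_tool, never from a script. Its argument "steps" is a list of rows, each a list of 3 entries, a list of its own where there are three numbers: the closure in counts, from 0 (fully open) to 255 (shut), then the shift along the world's x, y, z in m, then the turn, a rotation vector about the world's x, y, z in degrees. A call has 1 to 8 rows; each row is the pose to reach, as a shift and turn from the pose commanded when the call began; what a row does not reach only later rows make up. A row lasts 1/8 s, in which the tool goes at most 62.5 mm and 10.7 degrees, less where a joint would pass 70% of its speed; a pose out of reach is approached as far as the arm can. A call with a gripper value outside its range is refused whole. The fingers move at their own pace and stop on an object; the grip force is fixed at half the most. Time passes only in rows, so rows that repeat a pose let the fingers close. It gives the time, the measured TCP pose, the force and the opening at its end, in the units of the state.
- ctrl.get_obs(): the state, without advancing time (a new reading comes with each control period).
- grab_frame(name): name is "scene" or "top" or "wrist"; returns a dict with "pixels" (384x512x3 uint8, red, green, blue), "fx", "fy", "cx", "cy" (pixels), "k1" (the pictures are not rectified: a ray, as slopes to the right and down, at radius r is drawn at 1 + k1 r^2 times it, then the intrinsics apply), "T" (4x4, takes a point from camera to world coordinates). Camera axes: x right, y up, looking along -z (the intrinsics and any distortion apply to the point x, -y, -z); pixel columns grow to the right and rows downward; lengths in mm; the calibration is good to about 2 mm. A picture is of the moment at which its call begins. There is no depth.
- ctrl.sign_off(): hands the job in, once; it reports no verdict.
Trained networks look in a picture, given as the dict that the camera call returned (one of the last four; its "shot" number tells which), for a name from the list of things; names that differ only in an ending like _2 or _b are one class to them, and where a whole thing is asked for, a point or a joint stands for the part that bears it (a point fixed in the world has none). Each returns a list of dicts, best first, with "score" (0 to 1); they miss things now and then, are a little off and sometimes report something else, mostly with a low value. They report only what shows in the picture. A call takes as long as a camera call. They do not tell look-alikes from the thing itself.
- nets.recognise(picture, thing): "extent" ([centre column, centre row, width, height] in pixels, round what is visible of it).
- nets.pinpoint(picture, thing): "xy" ([column, row] in pixels: a listed point, or the origin of a listed thing).
The state is a dict: "clock": time; "q": joint angles; "joint_vel": joint speeds; "effort": joint torques, N m; "tool_pos": TCP position; "orientation": TCP orientation; "wrist_force": force on the tool from outside, world axes, zero at the start; "wrist_torque": the same for the moment, N m; "width": finger opening in mm.
Only numpy, scipy, OpenCV 4.12 (cv2) and the standard library are available. Lean on these libraries where they do the work, as an engineer would, in place of code of your own. Each camera call takes 0.05 s, during which the arm holds its last target.

### The job

Make up the two coffee kits from the things on the shelf. On the oblong divided tray, lay the wooden coaster flat in the longer section with the steel espresso cup standing upright on the middle of it, and stand the lidded sugar pot in the shorter section; on the round tray, stand the rectangular tin and the tamper upright on its floor. Never tip the sugar pot over, leave the grinder, the canister with its scoop and the saucer where they are, and let everything go at the end.

Things in the scene. Friction and masses are not known exactly. Their poses are not given: they have to be found in the camera images.
- oblong_tray: tray with light wood floor and dark walls, fixed, 260 (its x) by 140 mm (its y); origin at the centre of its underside. Floor 6 mm above the shelf; walls 6 mm thick, 16 mm high. A 14 mm high cross bar parts it in a longer section (inside 145 x 128 mm, centre x = -51.5 mm, y = 0) and a shorter one (97 x 128 mm, centre x = +75.5 mm, y = 0), which lies at the far end; x points away from the robot within 0.3 rad.
- round_tray: plain grey round tray, fixed to the shelf, 190 mm across, rim 16 mm high, flat floor 6 mm above the shelf and about 175 mm across inside; undivided; origin at the centre of its underside, z up.
- coaster: round dark wooden coaster, plain flat disc, 64 mm across, 12 mm thick, 30 g; origin at the centre of its underside, z up; lies loose on the shelf.
- espresso_cup: steel espresso cup without handle, straight-sided and open on top, 56 mm across, 56 mm high, wall 3 mm, about 110 g; stands upright; origin at the centre of its underside, z up.
- sugar_pot: white ceramic sugar pot with a lid that is fixed on, round, 62 mm across, straight-sided up to 48 mm, lid knob up to 70 mm, about 200 g; stands upright; origin at the centre of its underside, z up.
- bean_tin: closed rectangular metal tin with a grey lid, 40 mm (its x) by 60 mm (its y), 63 mm high, about 150 g; stands upright, its x within 0.6 rad of straight away from the robot (world x); origin at the centre of its underside, z up.
- tamper: coffee tamper standing on its round steel foot: foot 54 mm across and 22 mm high, thin neck 16 mm across, round dark wooden handle 30 mm across from 40 to 74 mm height; about 300 g, weight mostly in the foot; origin at the centre of its underside, z up.
- grinder: electric coffee grinder, white with a grey lid and a black push button on top, about 94 mm across and 167 mm high, 1 kg, stands loose to the left of the work; not part of the job; origin at the centre of its underside.
- canister: clear plastic canister, 92 mm across, 110 mm high, with a black scoop hooked over its rim (fixed to it; the scoop reaches 91 mm from the axis along -x); empty, loose, to the right of the work; not part of the job; origin at the centre of its underside.
- saucer: white ceramic saucer, 110 mm across, 14 mm high, loose, beyond the work on the far side; not part of the job; origin at the centre of its underside.
Things that resemble listed ones, but are neither listed nor needed, are in the scene too. Leave any purple or yellow look-alike of the sugar_pot alone. Leave any purple look-alike of the espresso_cup alone.

How it is judged (in metres and radians):
At the end, for the whole second after the job is handed in: Coaster flat in the longer section, cup upright on it within 12 mm of its centre; sugar pot upright in the shorter section; tin and tamper upright in the round tray; each on the floor there (within 3 mm of its height), within 0.1 rad of upright, released and at rest (x of coaster in the frame of oblong_tray between -0.124 and 0.01 m and y of coaster in the frame of oblong_tray between -0.06 and 0.06 m and z of coaster in the frame of oblong_tray between 0.003 and 0.01 m and x of sugar_pot in the frame of oblong_tray between 0.03 and 0.124 m and y of sugar_pot in the frame of oblong_tray between -0.06 and 0.06 m and z of sugar_pot in the frame of oblong_tray between 0.003 and 0.01 m and horizontal distance between espresso_cup and coaster below 0.012 m and z of espresso_cup in the frame of coaster between 0.009 and 0.016 m and horizontal distance between each of bean_tin, tamper and round_tray below 0.075 m and z of bean_tin in the frame of round_tray between 0.003 and 0.01 m and z of tamper in the frame of round_tray between 0.003 and 0.01 m and angle between each of coaster, espresso_cup, sugar_pot, bean_tin, tamper's own z axis and vertical below 0.1 rad and linear speed of each of coaster, espresso_cup, sugar_pot, bean_tin, tamper below 0.02 m/s and angular speed of each of coaster, espresso_cup, sugar_pot, bean_tin, tamper below 0.2 rad/s); the robot touches nothing.
It fails at once if the grinder is shifted by more than 20 mm (distance of grinder from where it was at the start of the episode above 0.02 m).
It fails at once if the canister is shifted by more than 20 mm (distance of canister from where it was at the start of the episode above 0.02 m).
It fails at once if the saucer is shifted by more than 20 mm (distance of saucer from where it was at the start of the episode above 0.02 m).
It fails at once if the sugar pot is tipped over (more than 35 degrees) (angle between sugar_pot's own z axis and vertical above 0.6 rad).
It also fails if it takes over 120 s, if anything falls off the work surface, if the arm or the gripper's body presses on something with over 40 N, if the wrist force passes 120 N, or if a joint passes its speed limit or range.

## Working session

There is one attempt and no reset: what is moved stays moved. The work goes in short steps, Python scripts to look and compute and a tool call to move; the robot and the scene stay as the last step left them, time stands still between calls to the robot, and variables do not carry over. Pictures are saved under pics/ and viewed, and the job is handed in when it is done.

Besides the shell and the picture viewer there is one more tool, called after "Request:" as name(argument=value, ...), one argument or row to a line, values as JSON. drive_tool: Moves the arm, as the interface text tells. Its arguments: {"type":"object","properties":{"steps":{"type":"array"}},"required":["steps"]}

```bash
mkdir -p pics
cat > h.py <<'E'
import numpy as np, cv2
from station import ctrl, grab_frame, nets
def save(f,n):
    cv2.imwrite('pics/'+n+'.png',cv2.cvtColor(f['pixels'],cv2.COLOR_RGB2BGR))
def ray(f,uv):
    K=np.array([[f['fx'],0,f['cx']],[0,f['fy'],f['cy']],[0,0,1.]])
    p=cv2.undistortPoints(np.array([[uv]],float),K,np.array([f['k1'],0,0,0,0.]))[0,0]
    # k1 in radial model: drawn = 1+k1 r^2 
    T=np.array(f['T']); d=T[:3,:3]@np.array([p[0],-p[1],-1.])
    return T[:3,3],d/np.linalg.norm(d)
def onz(f,uv,z):
    o,d=ray(f,uv); return o+d*(z-o[2])/d[2]
def proj(f,P):
    T=np.array(f['T']); c=T[:3,:3].T@(np.array(P,float)-T[:3,3])
    x,y=c[0]/-c[2],-c[1]/-c[2]; s=1+f['k1']*(x*x+y*y)
    return f['cx']+f['fx']*x*s, f['cy']+f['fy']*y*s
def tri(l):
    A=np.zeros((3,3));b=np.zeros(3)
    for f,uv in l:
        o,d=ray(f,uv);M=np.eye(3)-np.outer(d,d);A+=M;b+=M@o
    return np.linalg.solve(A,b)
E
python3 - <<'E'
from h import *
o=ctrl.get_obs(); print(o)
for n in ['scene','top','wrist']:
    f=grab_frame(n); save(f,n+'0'); print(n,np.round(f['T'],2).tolist(),f['fx'],f['k1'])
    for t in ['oblong_tray','round_tray','coaster','espresso_cup','sugar_pot','bean_tin','tamper','grinder','canister','saucer']:
        for kind in ('recognise','pinpoint'):
            r=getattr(nets,kind)(f,t)
            print(t,kind,[(np.round(d.get('extent',d.get('xy')),0).tolist(),round(d['score'],2)) for d in r[:4]])
E
```

```text
{'clock': 0.0, 'q': array([-7.95612635e+01,  2.75498533e+01,  9.14929083e+01, -1.53121255e-04,
        6.10243418e+01, -2.67108429e+00]), 'joint_vel': array([ 0.0863088 , -0.0184415 , -0.03392089, -0.09146399, -0.01875254,
        0.03844443]), 'effort': array([-3.55935204e-03, -9.50657916e+01, -4.30190599e+01, -3.62117289e-04,
        1.17900278e-02, -1.66235401e-05]), 'tool_pos': array([ 147.40536898, -632.87104566,  404.07775671]), 'orientation': array([[ 9.73936815e-01,  2.26819385e-01, -2.14497343e-04],
       [ 2.26819481e-01, -9.73936136e-01,  1.15136661e-03],
       [ 5.22455527e-05, -1.17001050e-03, -9.99999314e-01]]), 'wrist_force': array([ 0.28775935, -0.3485646 ,  0.30154998]), 'wrist_torque': array([-0.02429062,  0.02965817,  0.05171812]), 'width': 85.24416930847877}
scene [[0.75, -0.45, 0.49, 1277.52], [0.66, 0.51, -0.55, -751.56], [0.0, 0.73, 0.68, 965.75], [0.0, 0.0, 0.0, 1.0]] 414.15865181537987 -0.1082314549072768
oblong_tray recognise [([280.0, 143.0, 79.0, 42.0], 0.83), ([202.0, 177.0, 20.0, 24.0], 0.51), ([235.0, 161.0, 18.0, 14.0], 0.26)]
oblong_tray pinpoint [(
[... 2675 characters left out ...]
, 148.0, 30.0, 33.0], 0.72), ([286.0, 200.0, 17.0, 20.0], 0.25)]
saucer pinpoint [([260.0, 148.0], 0.58)]
wrist [[0.23, 0.94, 0.26, 211.35], [-0.97, 0.22, 0.06, -617.58], [-0.0, -0.26, 0.97, 373.32], [0.0, 0.0, 0.0, 1.0]] 328.81937504348076 -0.014964420593685938
oblong_tray recognise []
oblong_tray pinpoint []
round_tray recognise []
round_tray pinpoint []
coaster recognise []
coaster pinpoint []
espresso_cup recognise []
espresso_cup pinpoint []
sugar_pot recognise []
sugar_pot pinpoint []
bean_tin recognise []
bean_tin pinpoint []
tamper recognise []
tamper pinpoint []
grinder recognise []
grinder pinpoint []
canister recognise []
canister pinpoint []
saucer recognise []
saucer pinpoint []
```

Run:
```python
import cv2
a=cv2.imread('pics/top0.png')[100:300,60:460];cv2.imwrite('pics/top0c.png',cv2.resize(a,(800,400),interpolation=cv2.INTER_CUBIC))
a=cv2.imread('pics/scene0.png')[80:320,60:380];cv2.imwrite('pics/scene0c.png',cv2.resize(a,(800,600),interpolation=cv2.INTER_CUBIC))
```

```text
(no output)
```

View pics/top0c.png

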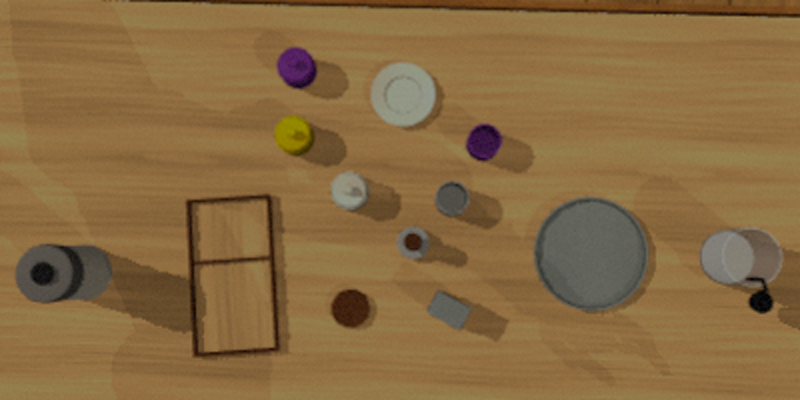

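View pics/scene0c.png

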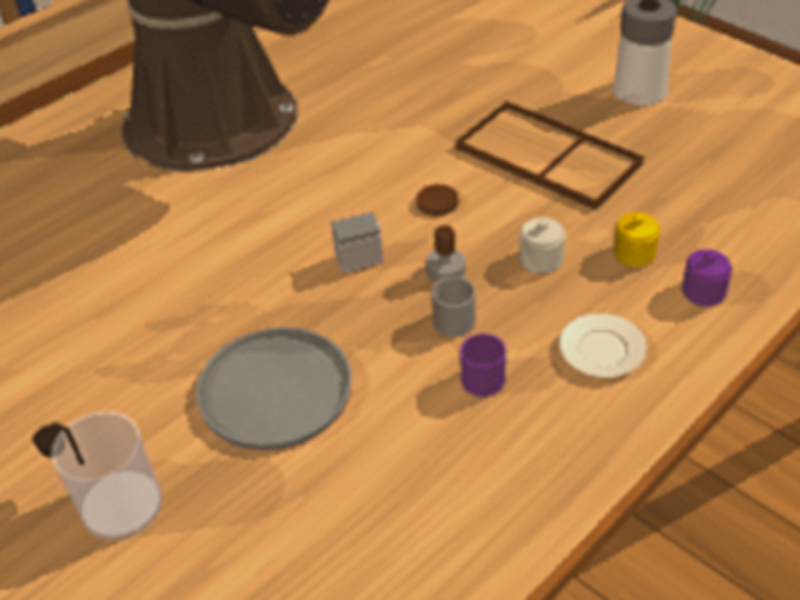

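Run:
```python
from h import *
t=grab_frame('top');s=grab_frame('scene')
c=lambda x,y:(60+x/2-.25,100+y/2-.25)
d=lambda x,y:(60+x*.4-.3,80+y*.4-.3)
# crop points
for n,a,z in [('oblong c',(232,275),16),('ob near L',(195,355),16),('ob near R',(277,349),16),('ob far L',(188,201),16),('ob far R',(270,196),16),('round',(591,254),16),('coaster',(350,308),12),('tin top',(449,310),63),('tamper top',(412,241),74),('cup rim',(452,198),56),('pot',(349,190),60),('yellow',(295,134),60),('purple',(297,68),60),('pcup',(484,142),56),('saucer',(403,95),14),('grinder top',(43,272),167),('canister top',(754,257),110),('scoop',(761,301),100)]:
    print(n,np.round(onz(t,c(*a),z)))
for n,a,b in [('coaster',(350,308),(437,199)),('tampertop',(413,241),(444,231)),('cup rim',(452,198),(453,290)),('pot knob',(352,189),(543,224)),('round',(591,254),(273,383)),('tin top',(449,310),(356,228))]:
    print(n,np.round(tri([(t,c(*a)),(s,d(*b))])))
```

```text
oblong c [482. 287.  16.]
ob near L [350. 341.  16.]
ob near R [364. 207.  16.]
ob far L [603. 366.  16.]
ob far R [615. 229.  16.]
round [ 535. -306.   16.]
coaster [434.  89.  12.]
tin top [438. -72.  63.]
tamper top [546. -10.  74.]
cup rim [618. -73.  56.]
pot [626.  94.  60.]
yellow [715. 185.  60.]
purple [824. 187.  60.]
pcup [ 711. -123.   56.]
saucer [793.  12.  14.]
grinder top [482. 535. 167.]
canister top [ 537. -536.  110.]
scoop [ 470. -550.  100.]
coaster [433.  89.   7.]
tampertop [546. -12.  74.]
cup rim [618. -73.  56.]
pot knob [628.  90.  67.]
round [ 535. -307.   13.]
tin top [438. -73.  57.]
```

Request:
drive_tool(
  steps=[
    [0, [0.25, 0.233, 0], [0, 0, -13.1]],
    [0, [0.25, 0.233, 0], [0, 0, -13.1]],
    [0, [0.25, 0.233, 0], [0, 0, -13.1]],
    [0, [0.25, 0.233, 0], [0, 0, -13.1]],
    [0, [0.25, 0.233, 0], [0, 0, -13.1]],
    [0, [0.25, 0.233, 0], [0, 0, -13.1]],
    [0, [0.31, 0.333, 0], [0, 0, -13.1]],
    [0, [0.333, 0.44, 0], [0, 0, -13.1]],
  ],
)

```text
clock: 4.25
tool_pos: [450.4, -285.8, 404.7]
orientation: [[1.0, -0.0, 0.001], [-0.0, -1.0, -0.0], [0.001, 0.0, -1.0]]
wrist_force: [0.8, 0.1, -0.6]
width: 85.3
```

Request:
drive_tool(
  steps=[
    [0, [0, 0.19, 0], [0, 0, 0]],
    [0, [0, 0.19, 0], [0, 0, 0]],
    [0, [0, 0.19, 0], [0, 0, 0]],
    [0, [0, 0.19, 0], [0, 0, 0]],
    [0, [0, 0.19, 0], [0, 0, 0]],
    [0, [0, 0.19, 0], [0, 0, 0]],
  ],
)

```text
clock: 5.0
tool_pos: [449.4, -98.2, 404.7]
orientation: [[1.0, -0.001, 0.0], [-0.001, -1.0, -0.0], [0.0, 0.0, -1.0]]
wrist_force: [-0.6, -0.2, 0.5]
width: 85.4
```

```bash
cat > look.py <<'E'
import sys
from h import *
n=sys.argv[1]; o=ctrl.get_obs(); print(o['clock'],np.round(o['tool_pos'],1),np.round(o['q'],1),o['width'])
f=grab_frame('wrist'); save(f,n)
import pickle; pickle.dump(f,open('pics/'+n+'.pkl','wb'))
for t in ['oblong_tray','round_tray','coaster','espresso_cup','sugar_pot','bean_tin','tamper']:
    print(t,[(np.round(d['xy'],1).tolist(),round(d['score'],2),np.round(onz(f,d['xy'],0)[:2]).tolist()) for d in nets.pinpoint(f,t)[:4]],[(np.round(d['extent'],1).tolist(),round(d['score'],2)) for d in nets.recognise(f,t)[:3]])
E
python3 look.py w1
```

```text
5.0 [449.4 -98.2 404.7] [-16.1  12.3 115.4  -0.   52.3  74. ] 85.38723440414432
oblong_tray [] [([5.0, 218.1, 7.9, 44.2], 0.53), ([60.6, 10.4, 74.0, 20.9], 0.52)]
round_tray [([448.7, 85.0], 0.84, [533.0, -306.0])] [([92.5, 176.4, 52.5, 57.9], 0.66), ([437.6, 84.8, 147.6, 168.0], 0.58)]
coaster [([96.2, 173.1], 0.78, [436.0, 89.0])] [([92.4, 177.1, 59.4, 59.9], 0.95)]
espresso_cup [] [([232.8, 13.4, 52.1, 26.9], 0.77)]
sugar_pot [([238.4, 171.4], 0.74, [438.0, -76.0])] [([58.9, 12.0, 69.2, 24.0], 0.68)]
bean_tin [([237.5, 170.8], 0.93, [438.0, -75.0])] [([233.2, 177.7, 70.0, 64.6], 0.68)]
tamper [([178.5, 75.9], 0.84, [542.0, -13.0])] [([169.7, 72.0, 56.8, 59.1], 0.6)]
```

View pics/w1.png

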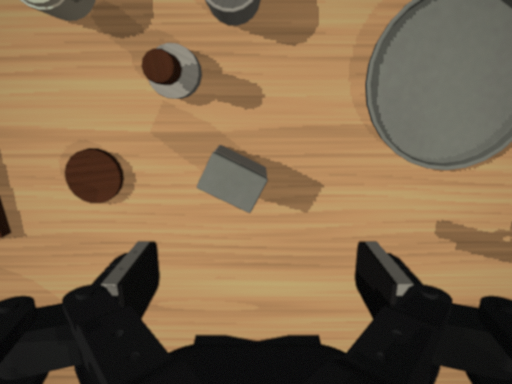

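Request:
drive_tool(
  steps=[
    [0, [0.06, 0.18, 0.03], [0, 0, 0]],
    [0, [0.06, 0.18, 0.03], [0, 0, 0]],
    [0, [0.06, 0.18, 0.03], [0, 0, 0]],
    [0, [0.06, 0.18, 0.03], [0, 0, 0]],
    [0, [0.06, 0.18, 0.03], [0, 0, 0]],
  ],
)

```text
clock: 6.38
tool_pos: [509.0, 83.1, 434.5]
orientation: [[1.0, 0.002, -0.0], [0.002, -1.0, -0.0], [-0.0, 0.0, -1.0]]
wrist_force: [-0.4, -0.4, 0.8]
width: 85.2
```

```bash
python3 look.py w2
```

```text
6.375 [509.   83.1 434.5] [  5.9  14.9 106.8  -0.   58.3  95.8] 85.22856732154713
oblong_tray [([96.3, 172.6], 0.56, [489.0, 285.0])] [([85.8, 168.8, 159.5, 224.3], 0.81)]
round_tray [] [([504.1, 149.9, 11.7, 74.1], 0.96)]
coaster [([253.4, 212.8], 0.55, [436.0, 88.0])] [([251.9, 216.9, 46.9, 52.6], 0.56)]
espresso_cup [([393.2, 59.9], 0.95, [622.0, -73.0])] [([407.2, 55.7, 75.5, 68.5], 0.73)]
sugar_pot [([246.3, 54.1], 0.97, [627.0, 96.0])] [([246.1, 48.8, 60.8, 72.1], 0.7), ([505.1, 149.2, 11.2, 74.7], 0.59)]
bean_tin [([377.6, 211.1], 0.73, [439.0, -73.0])] [([390.1, 220.9, 76.5, 60.9], 0.96), ([87.3, 166.7, 160.5, 222.2], 0.18)]
tamper [([331.9, 128.6], 0.72, [544.0, -7.0])] [([340.2, 129.6, 52.4, 47.7], 0.92), ([85.7, 167.9, 162.2, 221.0], 0.42)]
```

View pics/w2.png

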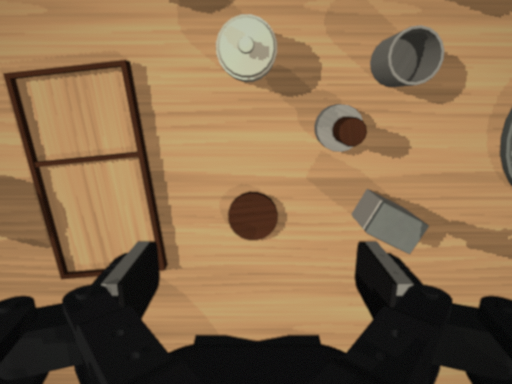

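```bash
python3 - <<'E'
import pickle
from h import *
F=[pickle.load(open(f'pics/w{i}.pkl','rb')) for i in (1,2)]
def blob(f,x0,y0,x1,y1,cond):
    im=cv2.cvtColor(f['pixels'],cv2.COLOR_RGB2HSV)[y0:y1,x0:x1].astype(int)
    m=cond(im).astype(np.uint8); n,l,st,c=cv2.connectedComponentsWithStats(m)
    k=1+np.argmax(st[1:,4]); cnt=cv2.findContours((l==k).astype(np.uint8),0,1)[0][0]
    return np.array([x0,y0])+c[k], st[k], cnt[:,0]+[x0,y0]
dark=lambda h:(h[...,2]<110)&(h[...,1]>110)
a=blob(F[0],50,130,140,220,dark);b=blob(F[1],215,180,290,250,dark)
print('coaster',a[0],a[1],b[0],b[1],tri([(F[0],a[0]),(F[1],b[0])]),onz(F[0],a[0],11),onz(F[1],b[0],11))
a=blob(F[0],140,45,183,90,dark);b=blob(F[1],330,112,370,150,dark)
print('tamper handle',a[0],a[1],b[0],b[1],tri([(F[0],a[0]),(F[1],b[0])]),onz(F[0],a[0],74),onz(F[1],b[0],74))
grey=lambda h:(h[...,1]<60)
for f,box in ((F[0],(190,140,275,220)),(F[1],(345,180,435,260))):
    a=blob(f,*box,grey); h=cv2.approxPolyDP(a[2].reshape(-1,1,2),3,True)[:,0]; print('tin',h.tolist())
E
python3 - <<'E'
import cv2
a=cv2.imread('pics/w2.png')
for n,(x0,y0,x1,y1) in dict(tray=(0,50,180,290),right=(205,5,455,265)).items():
    s=3 if n=='right' else 2.5
    c=a[y0:y1,x0:x1]; s=600/c.shape[0]; s=min(s,800/c.shape[1]); print(n,s)
    cv2.imwrite(f'pics/w2_{n}.png',cv2.resize(c,None,fx=s,fy=s,interpolation=cv2.INTER_CUBIC))
E
```

```text
coaster [ 94.26516942 175.05161545] [  15   18   60   55 2538] [252.86048988 215.33972311] [  14   12   49   48 1878] [434.78945578  88.68916867   6.42131639] [435.75814403  86.37586288  11.        ] [436.4387526  88.6231164  11.       ]
tamper handle [160.24803922  66.41666667] [   2    4   39   35 1020] [350.1417004  130.84480432] [  4   6  33  29 741] [546.12431027 -11.63396018  62.53996179] [544.83442265 -14.7641585   74.        ] [547.23025104  -8.47353871  74.        ]
tin [[220, 146], [212, 154], [198, 187], [249, 211], [266, 181], [264, 168]]
tin [[367, 190], [353, 212], [370, 234], [409, 252], [427, 225]]
tray 2.5
right 2.3076923076923075
```

View pics/w2_tray.png

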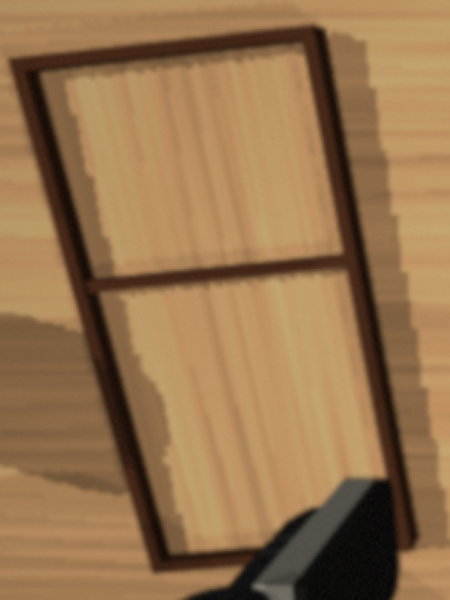

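View pics/w2_right.png

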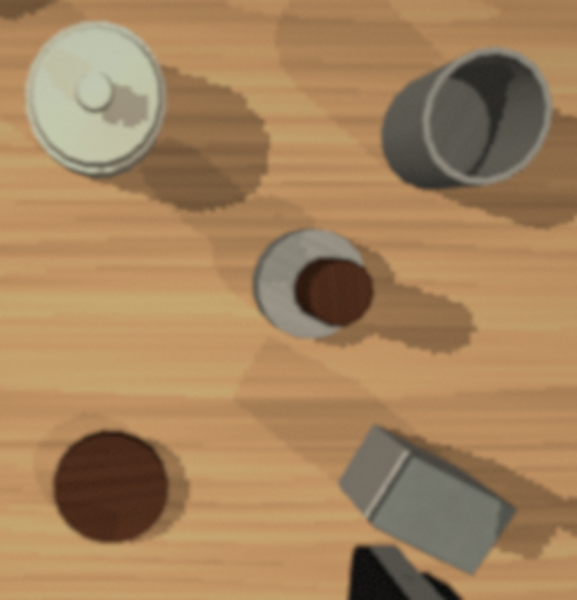

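Run:
```python
import pickle
from h import *
F=[pickle.load(open(f'pics/w{i}.pkl','rb')) for i in (1,2)]
k=600/260
c=lambda x,y:(205+(x+.5)/k-.5,5+(y+.5)/k-.5); d=lambda x,y:(x/2.5-.3,50+y/2.5-.3)
f=F[1]
print('tray'); P=[onz(f,d(*p),16)[:2] for p in [(12,62),(320,28),(415,545),(155,570)]]; print(np.round(P))
P=np.array(P); cen=P.mean(0); ax=(P[0]+P[1]-P[2]-P[3])/2; print(cen,np.linalg.norm(ax),np.degrees(np.arctan2(ax[1],ax[0])), np.linalg.norm(P[0]-P[1]))
print('bar ends z14',[np.round(onz(f,d(*p),14)[:2]) for p in [(88,286),(345,261)]])
T=[onz(f,c(*p),63)[:2] for p in [(411,450),(514,510),(474,574),(371,521)]]; T=np.array(T);print('tin',np.round(T),T.mean(0),np.diff(T,axis=0),np.linalg.norm(np.diff(T,axis=0),axis=1))
print('tin tri corner', tri([(f,c(411,450)),(F[0],(212,154))]),)
T1=np.array([onz(F[0],p,63)[:2] for p in [(214,152),(265,181),(249,211),(198,187)]]);print(np.round(T1),T1.mean(0))
print('pot lid c', onz(f,c(96,98),48), 'knob',onz(f,c(95,91),70))
print('cup rim',onz(f,c(487,115),56))
print('tamper foot',onz(f,c(309,283),22),'handle',onz(f,c(340,292),74))
t=grab_frame('top');s=grab_frame('scene');
for fr,n in((t,'top'),(s,'scene')):
    for th in ('espresso_cup','sugar_pot','tamper','round_tray'): print(n,th,[(np.round(onz(fr,q['xy'],0)[:2]),round(q['score'],2)) for q in nets.pinpoint(fr,th)[:4]])
```

```text
tray
[[605. 368.]
 [618. 227.]
 [366. 202.]
 [350. 342.]]
[484.67036069 284.64998979] 254.91785985907583 5.67009288768966 141.46570163531285
bar ends z14 [array([502., 352.]), array([514., 226.])]
tin [[ 473.  -53.]
 [ 443. -105.]
 [ 409.  -90.]
 [ 437.  -37.]] [440.6363986  -71.32098342] [[-29.95278978 -52.80906856]
 [-33.58077285  15.06816312]
 [ 27.86649382  53.34873384]] [60.71216795 36.80649188 60.18827859]
tin tri corner [468.69736018 -54.77812969  56.48336917]
[[ 469.  -57.]
 [ 441. -106.]
 [ 410.  -90.]
 [ 435.  -40.]] [439.02656185 -73.12527365]
pot lid c [627.65534935  94.56022312  48.        ] knob [627.02188583  94.27838627  70.        ]
cup rim [620.50934628 -72.98534725  56.        ]
tamper foot [546.78730596  -9.55341077  22.        ] handle [546.84144404 -10.39572622  74.        ]
top espresso_cup [(array([ 715., -139.]), 0.77), (array([621., -71.]), 0.72)]
top sugar_pot [(array([710., 191.]), 0.62), (array([836., 192.]), 0.6), (array([621.,  96.]), 0.5)]
top tamper [(array([540., -13.]), 0.63)]
top round_tray [(array([ 536., -301.]), 0.79)]
scene espresso_cup [(array([ 526., -539.]), 0.66), (array([613., -74.]), 0.65)]
scene sugar_pot [(array([833., 178.]), 0.95), (array([709., 188.]), 0.87), (array([616., 114.]), 0.57)]
scene tamper [(array([538., -10.]), 0.73)]
scene round_tray [(array([ 544., -311.]), 0.76)]
```

```bash
python3 - <<'E'
import pickle
from h import *
f=pickle.load(open('pics/w2.pkl','rb'))
R=np.diag([1,-1,-1.]);tcp=np.array([509,83.1,434.5])
for uv in [(157,242),(357,242),(135,242),(380,242)]:
    o,d=ray(f,uv);o=R@(o-tcp);d=R@d
    for yy in (42.5,57):
        t=(np.sign(d[1])*yy-o[1])/d[1];print(uv,yy,np.round(o+t*d,1))
E
python3 - <<'E'
import cv2
a=cv2.imread('pics/w2.png')[230:384,60:450]
cv2.imwrite('pics/w2_f.png',cv2.resize(a,(780,308),interpolation=cv2.INTER_CUBIC))
E
```

```text
(157, 242) 42.5 [  8.8 -42.5 158.9]
(157, 242) 57 [-10.9 -57.  203. ]
(357, 242) 42.5 [  7.7  42.5 161.8]
(357, 242) 57 [-11.8  57.  205.7]
(135, 242) 42.5 [ 19.  -42.5 135.8]
(135, 242) 57 [  2.9 -57.  171.9]
(380, 242) 42.5 [ 18.5  42.5 137.4]
(380, 242) 57 [  2.7  57.  173.1]
```

View pics/w2_f.png

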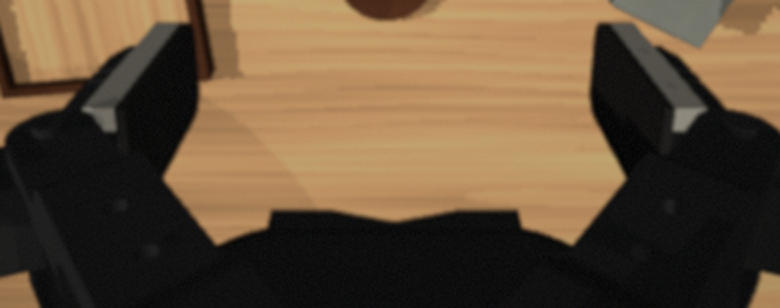

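Request:
drive_tool(
  steps=[
    [0, [-0.035, 0.003, -0.05], [0, 0, 5.5]],
    [0, [-0.074, 0.004, -0.1], [0, 0, 5.5]],
    [0, [-0.074, 0.004, -0.15], [0, 0, 5.5]],
    [0, [-0.074, 0.004, -0.2], [0, 0, 5.5]],
    [0, [-0.074, 0.004, -0.225], [0, 0, 5.5]],
    [0, [-0.074, 0.004, -0.225], [0, 0, 5.5]],
    [0, [-0.074, 0.004, -0.225], [0, 0, 5.5]],
  ],
)

```text
clock: 8.5
tool_pos: [435.7, 86.9, 210.5]
orientation: [[0.995, 0.096, 0.001], [0.096, -0.995, 0.0], [0.001, -0.0, -1.0]]
wrist_force: [0.3, 0.2, -0.4]
width: 85.3
```

```bash
python3 look.py w3 | head -4
```

```text
8.5 [435.7  86.9 210.5] [  7.4  30.5 127.    0.   22.5  91.9] 85.27449717751693
oblong_tray [] [([32.0, 153.3, 57.6, 306.7], 0.8)]
round_tray [] []
coaster [([254.4, 221.5], 0.63, [435.0, 89.0])] [([252.9, 227.1, 115.2, 115.6], 0.74)]
```

View pics/w3.png

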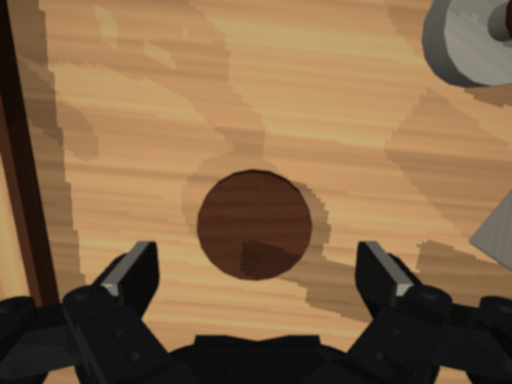

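Request:
drive_tool(
  steps=[
    [0, [0, 0.001, -0.025], [0, 0, 0]],
    [0, [0, 0.001, -0.041], [0, 0, 0]],
    [0, [0, 0.001, -0.041], [0, 0, 0]],
    [140, [0, 0.001, -0.041], [0, 0, 0]],
    [140, [0, 0.001, -0.041], [0, 0, 0]],
    [140, [0, 0.001, -0.041], [0, 0, 0]],
    [140, [0, 0.001, -0.041], [0, 0, 0]],
  ],
)

```text
clock: 10.12
tool_pos: [435.4, 87.9, 169.6]
orientation: [[0.995, 0.096, 0.001], [0.096, -0.995, 0.0], [0.001, -0.0, -1.0]]
wrist_force: [-1.8, 0.2, 8.9]
width: 61.9
```

```bash
python3 look.py w4 | head -1; tail -0 h.py
```

```text
10.125 [435.4  87.9 169.6] [  7.5  35.5 127.8   0.   16.6  92. ] 61.90774812736303
```

View pics/w4.png

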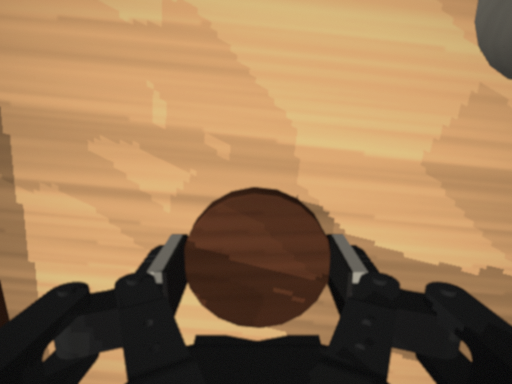

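Request:
drive_tool(
  steps=[
    [140, [0, 0, 0.03], [0, 0, 0]],
    [140, [0, 0.03, 0.06], [0, 0, 0]],
    [140, [0, 0.08, 0.06], [0, 0, 0]],
    [140, [0, 0.13, 0.06], [0, 0, 0]],
    [140, [-0.003, 0.18, 0.06], [0, 0, 0]],
    [140, [-0.003, 0.192, 0.06], [0, 0, 0]],
    [140, [-0.003, 0.192, 0.06], [0, 0, 0]],
    [140, [-0.003, 0.192, 0.06], [0, 0, 0]],
  ],
)

```text
clock: 11.88
tool_pos: [432.2, 278.8, 228.8]
orientation: [[0.995, 0.095, -0.0], [0.095, -0.995, -0.0], [-0.0, 0.0, -1.0]]
wrist_force: [0.0, -0.5, -0.4]
width: 61.6
```

```bash
python3 look.py w5 | head -1; tail -0 h.py
```

```text
11.875 [432.2 278.8 228.8] [ 29.4  31.7 117.5  -0.   30.9 114. ] 61.59439025009577
```

View pics/w5.png

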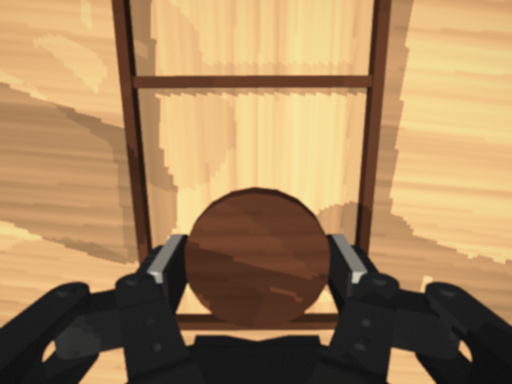

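Request:
drive_tool(
  steps=[
    [140, [0, 0.001, -0.035], [0, 0, 0]],
    [140, [0, 0.001, -0.047], [0, 0, 0]],
    [140, [0, 0.001, -0.052], [0, 0, 0]],
    [140, [0, 0.001, -0.053], [0, 0, 0]],
    [140, [0, 0.001, -0.053], [0, 0, 0]],
  ],
)

```text
clock: 13.25
tool_pos: [432.5, 281.0, 176.3]
orientation: [[0.995, 0.096, 0.001], [0.096, -0.995, 0.0], [0.001, -0.0, -1.0]]
wrist_force: [-0.9, -0.4, -1.2]
width: 61.5
```

Request:
drive_tool(
  steps=[
    [40, [0, 0, 0], [0, 0, 0]],
    [40, [0, 0, 0], [0, 0, 0]],
    [40, [0, 0, 0], [0, 0, 0]],
    [40, [0, 0, 0.03], [0, 0, 0]],
    [0, [0, 0, 0.09], [0, 0, 0]],
    [0, [0.02, -0.03, 0.13], [0, 0, 0]],
    [0, [0.02, -0.03, 0.13], [0, 0, 0]],
  ],
)

```text
clock: 14.12
tool_pos: [454.0, 250.1, 308.8]
orientation: [[0.995, 0.095, 0.005], [0.095, -0.996, 0.002], [0.006, -0.002, -1.0]]
wrist_force: [0.5, 0.4, -0.8]
width: 85.2
```

```bash
python3 look.py w6 | head -4; tail -0 h.py
```

```text
14.125 [454.  250.1 308.8] [ 25.5  24.3 114.2  -0.   41.2 110.1] 85.16232146678216
oblong_tray [([218.7, 141.6], 0.76, [486.0, 287.0])] [([212.4, 146.3, 191.9, 292.7], 0.79)]
round_tray [] []
coaster [([220.4, 205.7], 0.86, [430.0, 281.0])] [([218.0, 209.1, 76.0, 74.3], 0.76)]
```

View pics/w6.png

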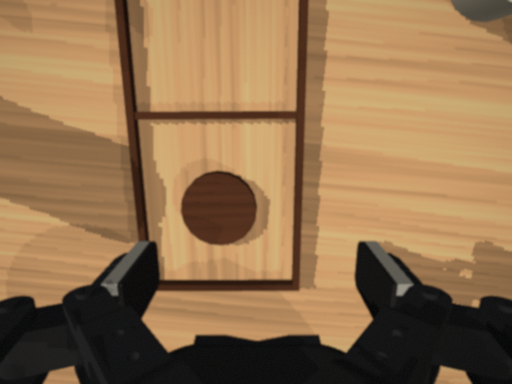

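```bash
cat > coa.py <<'E'
import sys
from h import *
f=grab_frame('wrist'); n=sys.argv[1]; save(f,n); o=ctrl.get_obs()
d=[x for x in nets.recognise(f,'coaster')][0]['extent']; x0,y0,x1,y1=[int(v) for v in (d[0]-d[2]/2-6,d[1]-d[3]/2-6,d[0]+d[2]/2+6,d[1]+d[3]/2+6)]
h=cv2.cvtColor(f['pixels'],cv2.COLOR_RGB2HSV)[y0:y1,x0:x1].astype(int)
m=((h[...,2]<115)&(h[...,1]>110)).astype(np.uint8)
nn,l,st,c=cv2.connectedComponentsWithStats(m);k=1+np.argmax(st[1:,4])
print(o['tool_pos'].round(1),d,st[k],c[k]+[x0,y0]); print('at z=17',onz(f,c[k]+[x0,y0],17).round(1))
t=grab_frame('top')
E
python3 coa.py w7
```

```text
[452.3 250.9 305.7] [216.7, 205.3, 72.8, 78.2] [   7    8   76   74 4442] [218.85321927 204.80886988]
at z=17 [433.5 281.1  17. ]
```

Request:
drive_tool(
  steps=[
    [0, [0.03, -0.055, 0], [0, 0, 0]],
    [0, [0.06, -0.11, 0], [0, 0, 0]],
    [0, [0.09, -0.165, 0], [0, 0, 0]],
    [0, [0.12, -0.22, 0], [0, 0, 0]],
    [0, [0.15, -0.275, 0], [0, 0, 0]],
    [0, [0.168, -0.324, 0], [0, 0, 0]],
    [0, [0.168, -0.324, 0], [0, 0, 0]],
    [0, [0.168, -0.324, 0], [0, 0, 0]],
  ],
)

```text
clock: 16.02
tool_pos: [619.9, -73.2, 305.4]
orientation: [[0.995, 0.095, -0.001], [0.095, -0.995, 0.0], [-0.001, -0.0, -1.0]]
wrist_force: [-0.5, -0.5, 0.4]
width: 85.6
```

```bash
python3 look.py w8 | sed -n '1p;5p;8p'
```

```text
16.025 [619.9 -73.2 305.4] [ -9.5  31.8 100.1   0.   48.1  75. ] 85.60416167375118
espresso_cup [([258.1, 181.0], 0.76, [620.0, -73.0]), ([331.0, 70.7], 0.55, [714.0, -122.0])] [([261.5, 194.9, 81.0, 90.0], 0.82), ([348.8, 60.9, 98.4, 90.8], 0.56)]
tamper [([184.1, 253.2], 0.88, [546.0, -13.0])] [([180.4, 271.2, 64.3, 92.9], 0.93)]
```

View pics/w8.png

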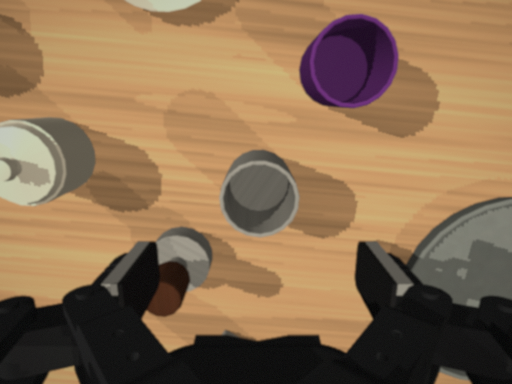

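Request:
drive_tool(
  steps=[
    [0, [0, 0, -0.05], [0, 0, 0]],
    [0, [0, 0, -0.09], [0, 0, 0]],
    [0, [0, 0, -0.115], [0, 0, 0]],
    [0, [0, 0, -0.115], [0, 0, 0]],
    [150, [0, 0, -0.115], [0, 0, 0]],
    [150, [0, 0, -0.115], [0, 0, 0]],
    [150, [0, 0, -0.115], [0, 0, 0]],
    [150, [0, 0, -0.115], [0, 0, 0]],
  ],
)

```text
clock: 17.77
tool_pos: [620.8, -73.2, 192.6]
orientation: [[0.995, 0.096, 0.002], [0.096, -0.995, -0.0], [0.002, 0.001, -1.0]]
wrist_force: [-2.4, 0.2, 9.0]
width: 55.6
```

Request:
drive_tool(
  steps=[
    [150, [0, 0, 0], [0, 0, 0]],
    [150, [0, 0, 0.04], [0, 0, 0]],
    [150, [0, 0, 0.09], [0, 0, 0]],
    [150, [0, 0, 0.12], [0, 0, 0]],
    [150, [0, 0, 0.12], [0, 0, 0]],
  ],
)

```text
clock: 18.4
tool_pos: [621.1, -73.3, 314.5]
orientation: [[0.995, 0.096, 0.006], [0.096, -0.995, -0.001], [0.006, 0.002, -1.0]]
wrist_force: [0.5, 0.2, -0.2]
width: 55.4
```

```bash
python3 look.py w9 | sed -n '1p;5p;8p'
```

```text
18.4 [621.1 -73.3 314.5] [-9.5 31.1 99.8  0.  48.8 75. ] 55.3960919356454
espresso_cup [([254.5, 232.5], 0.89, [572.0, -76.0]), ([330.4, 74.8], 0.58, [716.0, -124.0])] [([342.0, 66.1, 95.6, 90.2], 0.66), ([258.2, 262.5, 153.7, 158.2], 0.64)]
tamper [([184.7, 251.5], 0.7, [547.0, -12.0])] [([174.9, 244.1, 49.5, 34.8], 0.9)]
```

View pics/w9.png

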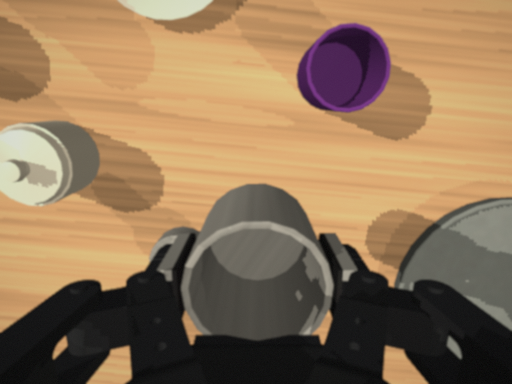

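```bash
python3 - <<'E'
from h import *
f=grab_frame('wrist');o=ctrl.get_obs();t=o['tool_pos'];R=np.array(o['orientation']);print(t)
h=f['pixels'].astype(int)
for uv in [(257.5,283),(257,205),(182,283),(333,283),(257,222),(254.5,232.5)]:
    print(uv,np.round(R.T@(onz(f,uv,t[2]-135)-t),1), np.round(R.T@(onz(f,uv,t[2]-191)-t),1))
E
python3 - <<'E'
import cv2
a=cv2.imread('pics/w9.png')[170:370,150:360]
cv2.imwrite('pics/w9z.png',cv2.resize(a,None,fx=3,fy=3,interpolation=cv2.INTER_CUBIC))
E
```

```text
[620.27598438 -73.14025621 310.67399268]
(257.5, 283) [  3.9  -0.3 135. ] [-29.5  -0.2 191. ]
(257, 205) [ 32.8  -0.5 135. ] [ 15.1  -0.5 191. ]
(182, 283) [  3.8 -27.1 135. ] [-29.6 -41.4 191. ]
(333, 283) [  3.9  26.4 135. ] [-29.5  40.9 191. ]
(257, 222) [ 26.9  -0.5 135. ] [  5.9  -0.5 191. ]
(254.5, 232.5) [ 23.1  -1.4 135. ] [  0.   -1.8 191. ]
```

View pics/w9z.png

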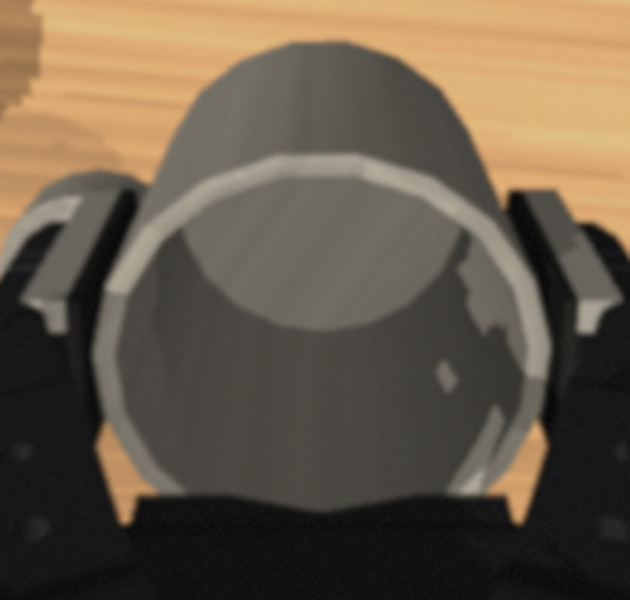

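Request:
drive_tool(
  steps=[
    [150, [-0.024, 0.046, 0], [0, 0, 0]],
    [150, [-0.05, 0.096, 0], [0, 0, 0]],
    [150, [-0.077, 0.147, 0], [0, 0, 0]],
    [150, [-0.104, 0.198, 0], [0, 0, 0]],
    [150, [-0.13, 0.249, 0], [0, 0, 0]],
    [150, [-0.157, 0.3, 0], [0, 0, 0]],
    [150, [-0.186, 0.354, -0.03], [0, 0, 0]],
    [150, [-0.186, 0.354, -0.05], [0, 0, 0]],
  ],
)

```text
clock: 20.2
tool_pos: [432.5, 283.6, 260.3]
orientation: [[0.995, 0.1, 0.001], [0.1, -0.995, 0.001], [0.001, -0.001, -1.0]]
wrist_force: [0.9, -0.4, -2.1]
width: 55.3
```

Request:
drive_tool(
  steps=[
    [150, [0, 0, 0], [0, 0, 0]],
    [150, [0, 0, 0], [0, 0, 0]],
  ],
)

```text
clock: 20.45
tool_pos: [434.8, 280.6, 261.4]
orientation: [[0.995, 0.095, 0.0], [0.095, -0.995, 0.0], [0.001, -0.0, -1.0]]
wrist_force: [0.8, 0.1, -0.2]
width: 55.3
```

```bash
python3 look.py w10 | sed -n '1p;4p;5p'
```

```text
20.45 [434.8 280.6 261.4] [ 29.5  28.6 116.1  -0.   35.3 114. ] 55.33833540357682
coaster [] [([255.1, 184.3, 92.5, 50.0], 0.59)]
espresso_cup [([256.2, 232.1], 0.61, [406.0, 279.0])] [([256.6, 261.4, 152.6, 157.6], 0.95)]
```

View pics/w10.png

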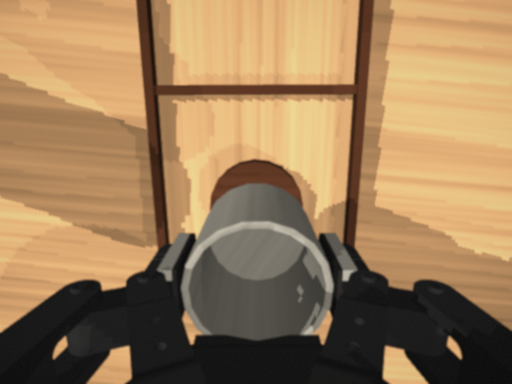

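Request:
drive_tool(
  steps=[
    [150, [0, 0, -0.03], [0, 0, 0]],
    [150, [0, 0, -0.044], [0, 0, 0]],
    [150, [0, 0, -0.048], [0, 0, 0]],
    [150, [0, 0, -0.05], [0, 0, 0]],
    [150, [0, 0, -0.05], [0, 0, 0]],
  ],
)

```text
clock: 21.82
tool_pos: [434.5, 281.0, 211.1]
orientation: [[0.995, 0.096, 0.0], [0.096, -0.995, 0.0], [0.001, -0.0, -1.0]]
wrist_force: [-0.7, 0.3, -0.5]
width: 55.6
```

```bash
python3 look.py w11 | sed -n '1p;4p;5p'
python3 - <<'E'
import cv2
a=cv2.imread('pics/w11.png')[130:370,130:380]
cv2.imwrite('pics/w11z.png',cv2.resize(a,None,fx=2.4,fy=2.4,interpolation=cv2.INTER_CUBIC))
E
```

```text
21.825 [434.5 281.  211.1] [ 29.5  33.6 117.6   0.   28.8 114. ] 55.620541930141236
coaster [([257.6, 129.2], 0.57, [486.0, 286.0])] [([255.9, 203.6, 116.9, 53.5], 0.95)]
espresso_cup [([256.0, 231.2], 0.86, [427.0, 281.0])] [([257.3, 261.6, 151.0, 158.1], 0.78)]
```

View pics/w11z.png

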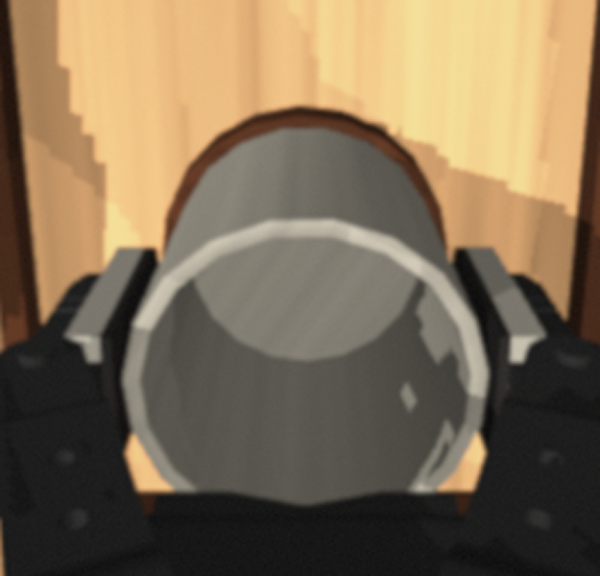

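Request:
drive_tool(
  steps=[
    [150, [0, 0, -0.001], [0, 0, 0]],
    [150, [0, 0, -0.001], [0, 0, 0]],
    [40, [0, 0, -0.001], [0, 0, 0]],
    [40, [0, 0, -0.001], [0, 0, 0]],
    [40, [0, 0, 0], [0, 0, 0]],
    [0, [0, 0, 0.03], [0, 0, 0]],
    [0, [0.01, -0.01, 0.07], [0, 0, 0]],
    [0, [0.04, -0.04, 0.11], [0, 0, 0]],
  ],
)

```text
clock: 23.58
tool_pos: [473.8, 241.2, 321.7]
orientation: [[0.995, 0.098, -0.001], [0.098, -0.995, -0.0], [-0.001, 0.0, -1.0]]
wrist_force: [0.4, 0.4, 0.1]
width: 85.3
```

Request:
drive_tool(
  steps=[
    [0, [0.05, -0.05, 0], [0, 0, 0]],
    [0, [0.05, -0.05, 0], [0, 0, 0]],
  ],
)

```text
clock: 23.82
tool_pos: [526.6, 188.6, 321.4]
orientation: [[0.996, 0.093, 0.002], [0.093, -0.996, 0.0], [0.002, -0.0, -1.0]]
wrist_force: [0.0, -0.0, 0.2]
width: 85.4
```

```bash
python3 look.py w12 | sed -n '1p;4p;5p;6p'
```

```text
23.825 [526.6 188.6 321.4] [ 16.6  26.1 108.2  -0.   45.6 101.3] 85.39751027922765
coaster [] [([151.8, 267.5, 59.1, 55.0], 0.68)]
espresso_cup [([148.0, 271.0], 0.91, [424.0, 287.0])] []
sugar_pot [([382.0, 68.8], 0.71, [629.0, 94.0])] [([398.9, 63.4, 99.5, 97.7], 0.96)]
```

View pics/w12.png

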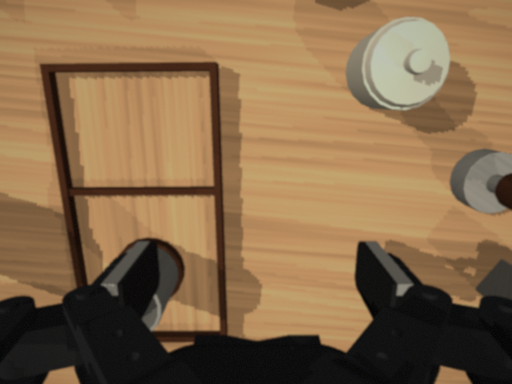

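Request:
drive_tool(
  steps=[
    [0, [0.05, -0.05, 0], [0, 0, 0]],
    [0, [0.09, -0.09, -0.02], [0, 0, 0]],
    [0, [0.102, -0.095, -0.04], [0, 0, 0]],
    [0, [0.102, -0.095, -0.04], [0, 0, 0]],
    [0, [0.102, -0.095, -0.04], [0, 0, 0]],
  ],
)

```text
clock: 25.2
tool_pos: [625.7, 96.3, 281.0]
orientation: [[0.995, 0.096, -0.0], [0.096, -0.995, 0.0], [-0.0, -0.0, -1.0]]
wrist_force: [-0.4, 0.1, 1.0]
width: 85.5
```

```bash
python3 look.py w13 | sed -n '1p;6p'
```

```text
25.2 [625.7  96.3 281. ] [ 6.  34.1 99.9  0.  46.  90.5] 85.53331806291088
sugar_pot [([137.7, 54.4], 0.77, [715.0, 191.0]), ([260.8, 185.6], 0.69, [628.0, 94.0])] [([116.9, 48.6, 126.2, 93.6], 0.95), ([261.6, 200.1, 90.1, 99.2], 0.64)]
```

View pics/w13.png

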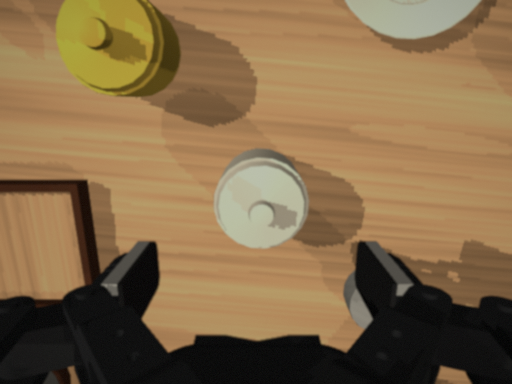

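Request:
drive_tool(
  steps=[
    [0, [0.002, -0.002, -0.04], [0, 0, 0]],
    [0, [0.002, -0.002, -0.08], [0, 0, 0]],
    [0, [0.002, -0.002, -0.099], [0, 0, 0]],
    [0, [0.002, -0.002, -0.099], [0, 0, 0]],
    [140, [0.002, -0.002, -0.099], [0, 0, 0]],
    [140, [0.002, -0.002, -0.099], [0, 0, 0]],
    [140, [0.002, -0.002, -0.099], [0, 0, 0]],
    [140, [0.002, -0.002, -0.099], [0, 0, 0]],
  ],
)

```text
clock: 26.95
tool_pos: [628.9, 94.0, 183.6]
orientation: [[0.995, 0.096, 0.002], [0.096, -0.995, 0.0], [0.002, -0.0, -1.0]]
wrist_force: [-2.0, 0.3, 6.8]
width: 60.6
```

Request:
drive_tool(
  steps=[
    [140, [0, 0, 0], [0, 0, 0]],
    [140, [0, 0, 0.03], [0, 0, 0]],
    [140, [0, 0, 0.06], [0, 0, 0]],
    [140, [0, 0, 0.09], [0, 0, 0]],
    [140, [0, 0, 0.09], [0, 0, 0]],
    [140, [0, 0, 0.09], [0, 0, 0]],
  ],
)

```text
clock: 27.7
tool_pos: [628.1, 93.9, 271.9]
orientation: [[0.995, 0.096, 0.001], [0.096, -0.995, 0.0], [0.001, -0.0, -1.0]]
wrist_force: [-0.6, 0.5, -2.2]
width: 61.0
```

```bash
python3 look.py w14 | sed -n '1p;6p'
```

```text
27.7 [628.1  93.9 271.9] [ 5.8 34.9 99.9  0.  45.1 90.3] 61.040521799856364
sugar_pot [([258.1, 240.9], 0.76, [588.0, 90.0]), ([132.2, 53.7], 0.64, [717.0, 189.0])] [([257.9, 261.6, 168.9, 158.6], 0.93), ([107.4, 50.3, 131.2, 96.2], 0.76)]
```

View pics/w14.png

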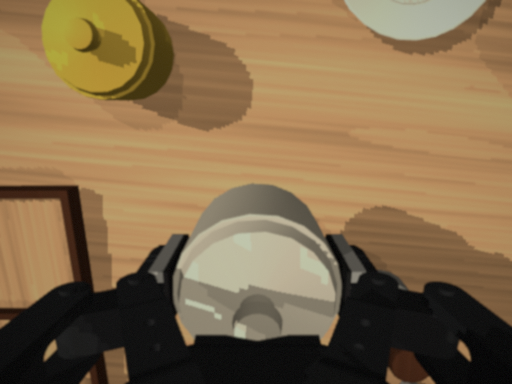

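Request:
drive_tool(
  steps=[
    [140, [-0.017, 0.05, 0], [0, 0, 0]],
    [140, [-0.035, 0.1, 0], [0, 0, 0]],
    [140, [-0.052, 0.15, 0], [0, 0, 0]],
    [140, [-0.069, 0.19, 0], [0, 0, 0]],
    [140, [-0.069, 0.198, -0.01], [0, 0, 0]],
    [140, [-0.069, 0.198, -0.03], [0, 0, 0]],
    [140, [-0.069, 0.198, -0.05], [0, 0, 0]],
    [140, [-0.069, 0.198, -0.05], [0, 0, 0]],
  ],
)

```text
clock: 29.45
tool_pos: [558.9, 290.9, 219.8]
orientation: [[0.995, 0.095, -0.003], [0.095, -0.995, -0.001], [-0.003, 0.001, -1.0]]
wrist_force: [-0.1, 0.1, -1.0]
width: 61.0
```

```bash
python3 look.py w15 | sed -n '1p;2p;6p'
```

```text
29.45 [558.9 290.9 219.8] [ 24.7  38.7 102.   -0.   39.4 109.3] 60.972771266421624
oblong_tray [] [([250.5, 231.5, 269.6, 223.6], 0.97)]
sugar_pot [([257.0, 242.1], 0.86, [540.0, 289.0])] [([257.9, 261.7, 166.7, 155.6], 0.84)]
```

View pics/w15.png

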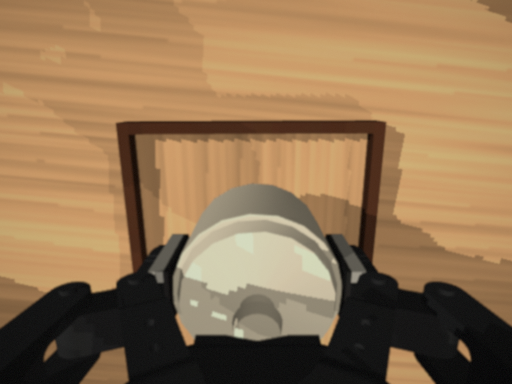

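Request:
drive_tool(
  steps=[
    [140, [0, 0.001, -0.02], [0, 0, 0]],
    [140, [0, 0.001, -0.028], [0, 0, 0]],
    [140, [0, 0.001, -0.032], [0, 0, 0]],
    [140, [0, 0.001, -0.032], [0, 0, 0]],
    [140, [0, 0.001, -0.032], [0, 0, 0]],
  ],
)

```text
clock: 30.82
tool_pos: [558.9, 292.7, 189.6]
orientation: [[0.995, 0.096, -0.001], [0.096, -0.995, -0.0], [-0.001, 0.0, -1.0]]
wrist_force: [-4.0, -1.7, 8.1]
width: 60.8
```

Request:
drive_tool(
  steps=[
    [60, [0, 0, 0.001], [0, 0, 0]],
    [40, [0, 0, 0.001], [0, 0, 0]],
    [40, [0, 0, 0.001], [0, 0, 0]],
    [20, [0, 0, 0.02], [0, 0, 0]],
    [0, [0, 0, 0.07], [0, 0, 0]],
    [0, [-0.02, -0.05, 0.12], [0, 0, 0]],
    [0, [-0.04, -0.1, 0.14], [0, 0, 0]],
    [0, [-0.05, -0.15, 0.15], [0, 0, 0]],
  ],
)

```text
clock: 31.82
tool_pos: [508.5, 141.8, 342.5]
orientation: [[0.995, 0.097, 0.003], [0.097, -0.995, 0.001], [0.003, -0.0, -1.0]]
wrist_force: [1.2, -0.3, -0.2]
width: 85.7
```

Request:
drive_tool(
  steps=[
    [0, [-0.03, 0.04, 0.03], [0, 0, 0]],
    [0, [-0.03, 0.04, 0.03], [0, 0, 0]],
    [0, [-0.03, 0.04, 0.03], [0, 0, 0]],
  ],
)

```text
clock: 32.2
tool_pos: [479.3, 183.0, 370.7]
orientation: [[0.995, 0.097, 0.002], [0.097, -0.995, 0.0], [0.002, -0.0, -1.0]]
wrist_force: [-0.3, 0.9, -0.2]
width: 85.5
```

```bash
python3 look.py w16
```

```text
32.2 [479.3 183.  370.7] [ 17.5  19.  111.4  -0.   49.5 102. ] 85.49807592114509
oblong_tray [([157.7, 153.1], 0.71, [484.0, 288.0])] [([148.6, 142.9, 161.8, 266.2], 0.75)]
round_tray [] []
coaster [([160.5, 149.5], 0.62, [488.0, 285.0])] [([161.4, 205.1, 53.9, 55.1], 0.84), ([469.9, 122.2, 82.3, 58.6], 0.2)]
espresso_cup [([159.5, 204.2], 0.69, [429.0, 285.0])] [([146.8, 216.9, 76.1, 75.1], 0.96)]
sugar_pot [([152.4, 78.0], 0.81, [558.0, 295.0])] [([139.3, 76.2, 82.8, 81.5], 0.78)]
bean_tin [([483.5, 226.3], 0.61, [438.0, -73.0])] [([484.4, 233.8, 55.3, 62.8], 0.6)]
tamper [([455.1, 122.9], 0.64, [545.0, -12.0])] [([470.1, 122.2, 82.3, 58.5], 0.59), ([483.6, 232.6, 56.3, 61.5], 0.27)]
```

View pics/w16.png

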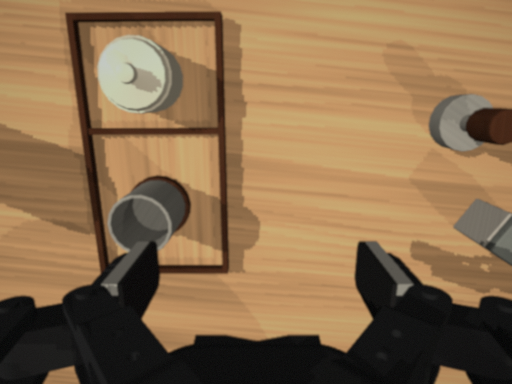

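Request:
drive_tool(
  steps=[
    [0, [-0.006, -0.04, -0.01], [0, 0, 10]],
    [0, [-0.012, -0.08, -0.02], [0, 0, 20]],
    [0, [-0.018, -0.12, -0.03], [0, 0, 30]],
    [0, [-0.024, -0.16, -0.04], [0, 0, 40]],
    [0, [-0.03, -0.2, -0.05], [0, 0, 50]],
    [0, [-0.039, -0.254, -0.07], [0, 0, 57]],
    [0, [-0.039, -0.254, -0.07], [0, 0, 57]],
    [0, [-0.039, -0.254, -0.07], [0, 0, 57]],
  ],
)

```text
clock: 33.95
tool_pos: [440.3, -71.3, 299.7]
orientation: [[0.464, 0.886, -0.0], [0.886, -0.464, 0.0], [0.0, -0.0, -1.0]]
wrist_force: [0.0, -0.3, -0.9]
width: 85.3
```

```bash
python3 look.py w17 | sed -n '1p;7p'
```

```text
33.95 [440.3 -71.3 299.7] [-13.1  20.5 123.4   0.   36.1  14.5] 85.27029136475747
bean_tin [([259.6, 189.9], 0.89, [439.0, -76.0])] [([257.9, 201.4, 58.8, 98.8], 0.76)]
```

View pics/w17.png

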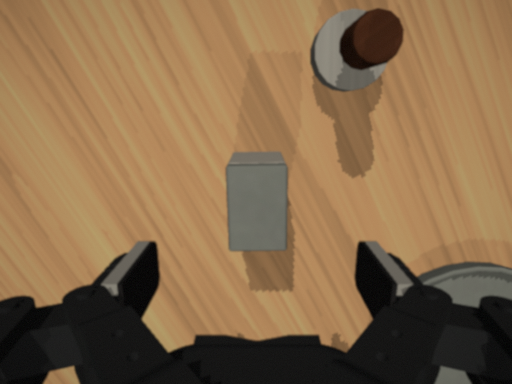

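Run:
```python
from h import *
f=grab_frame('wrist');o=ctrl.get_obs();t=o['tool_pos'];R=np.array(o['orientation'])
for uv in [(258,207),(228,165),(288,165),(288,250),(228,250)]:
    p=onz(f,uv,63); print(uv,p.round(1),(R.T@(p-t)).round(1))
```

```text
(258, 207) [440.3 -71.1  63. ] [ 1.000e-01 -0.000e+00  2.367e+02]
(228, 165) [436.3 -37.5  63. ] [ 28.  -19.1 236.7]
(288, 165) [470. -55.  63.] [ 28.   19.  236.7]
(288, 250) [ 444.2 -107.7   63. ] [-30.6  20.4 236.7]
(228, 250) [408.  -88.9  63. ] [-30.6 -20.4 236.7]
```

Request:
drive_tool(
  steps=[
    [0, [0, 0, -0.05], [0, 0, 0]],
    [0, [0, 0, -0.09], [0, 0, 0]],
    [0, [0, 0, -0.11], [0, 0, 0]],
    [0, [0, 0, -0.11], [0, 0, 0]],
    [180, [0, 0, -0.11], [0, 0, 0]],
    [180, [0, 0, -0.11], [0, 0, 0]],
    [180, [0, 0, -0.11], [0, 0, 0]],
    [180, [0, 0, -0.11], [0, 0, 0]],
  ],
)

```text
clock: 35.75
tool_pos: [440.6, -71.2, 190.7]
orientation: [[0.462, 0.887, 0.002], [0.887, -0.462, -0.0], [0.0, 0.002, -1.0]]
wrist_force: [-1.3, 0.0, 12.8]
width: 39.8
```

Request:
drive_tool(
  steps=[
    [180, [0, 0, 0], [0, 0, 0]],
    [180, [0, 0, 0], [0, 0, 0]],
    [180, [0, 0, 0.03], [0, 0, 0]],
    [180, [0, 0, 0.06], [0, 0, 0]],
    [180, [0, 0, 0.08], [0, 0, 0]],
    [180, [0, 0, 0.08], [0, 0, 0]],
    [180, [0, 0, 0.08], [0, 0, 0]],
  ],
)

```text
clock: 36.62
tool_pos: [440.1, -71.1, 269.4]
orientation: [[0.462, 0.887, 0.0], [0.887, -0.462, -0.0], [0.0, 0.0, -1.0]]
wrist_force: [-0.0, 0.5, -1.2]
width: 39.9
```

```bash
python3 look.py w18 | sed -n '1p;7p'
```

```text
36.625 [440.1 -71.1 269.4] [-13.1  23.7 124.8  -0.   31.5  14.4] 39.86090383622765
bean_tin [([259.1, 240.1], 0.62, [424.0, -105.0])] []
```

View pics/w18.png

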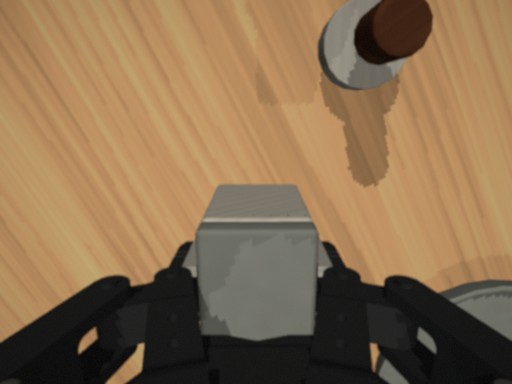

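Request:
drive_tool(
  steps=[
    [180, [0.012, -0.05, 0], [0, 0, 0]],
    [180, [0.024, -0.1, 0], [0, 0, 0]],
    [180, [0.036, -0.15, 0], [0, 0, 0]],
    [180, [0.048, -0.2, 0], [0, 0, 0]],
    [180, [0.057, -0.235, 0], [0, 0, 0]],
    [180, [0.057, -0.235, -0.03], [0, 0, 0]],
    [180, [0.057, -0.235, -0.05], [0, 0, 0]],
    [180, [0.057, -0.235, -0.05], [0, 0, 0]],
  ],
)

```text
clock: 38.38
tool_pos: [496.7, -305.8, 218.4]
orientation: [[0.462, 0.887, -0.002], [0.887, -0.462, 0.002], [0.0, -0.003, -1.0]]
wrist_force: [0.2, 0.3, -1.2]
width: 39.0
```

```bash
python3 look.py w19 | sed -n '1p;3p;7p'
```

```text
38.375 [ 496.7 -305.8  218.4] [-34.6  36.3 108.5   0.   35.4  -7.1] 39.03630988343391
round_tray [([318.0, 190.3], 0.91, [535.0, -307.0])] [([325.1, 148.0, 348.5, 287.8], 0.83)]
bean_tin [([257.0, 237.8], 0.88, [489.0, -317.0])] [([258.4, 260.7, 124.2, 157.0], 0.62)]
```

View pics/w19.png

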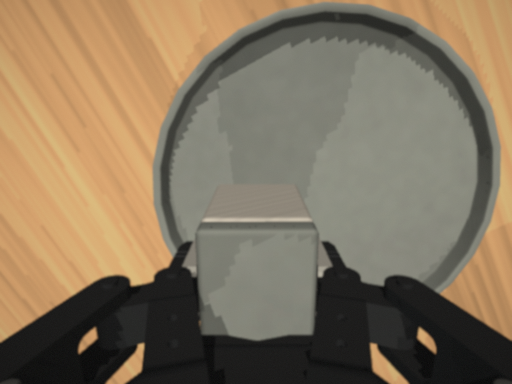

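Request:
drive_tool(
  steps=[
    [180, [0, 0, -0.014], [0, 0, 0]],
    [180, [0, 0, -0.02], [0, 0, 0]],
    [180, [0, 0, -0.022], [0, 0, 0]],
    [180, [0, 0, -0.022], [0, 0, 0]],
    [180, [0, 0, -0.022], [0, 0, 0]],
  ],
)

```text
clock: 39.75
tool_pos: [497.3, -306.2, 197.8]
orientation: [[0.462, 0.887, 0.0], [0.887, -0.462, -0.0], [-0.0, 0.0, -1.0]]
wrist_force: [-0.0, -0.1, -1.1]
width: 39.1
```

Request:
drive_tool(
  steps=[
    [180, [0, 0, -0.001], [0, 0, 0]],
    [180, [0, 0, -0.001], [0, 0, 0]],
    [90, [0, 0, -0.001], [0, 0, 0]],
    [50, [0, 0, -0.001], [0, 0, 0]],
    [0, [0, 0, 0], [0, 0, 0]],
    [0, [0, 0, 0.03], [0, 0, 0]],
    [0, [0, 0, 0.08], [0, 0, 0]],
    [0, [0, 0.02, 0.13], [0, 0, -10]],
  ],
)

```text
clock: 40.75
tool_pos: [497.2, -286.7, 329.1]
orientation: [[0.612, 0.791, 0.0], [0.791, -0.612, -0.0], [-0.0, 0.0, -1.0]]
wrist_force: [0.6, -0.4, 0.7]
width: 85.3
```

Request:
drive_tool(
  steps=[
    [0, [0.01, 0.05, 0], [0, 0, -10]],
    [0, [0.02, 0.1, 0], [0, 0, -20]],
    [0, [0.02, 0.14, 0], [0, 0, -30]],
    [0, [0.02, 0.14, 0], [0, 0, -40]],
    [0, [0.02, 0.14, 0], [0, 0, -52]],
    [0, [0.02, 0.14, 0], [0, 0, -52]],
    [0, [0.02, 0.14, 0], [0, 0, -52]],
  ],
)

```text
clock: 41.62
tool_pos: [517.2, -146.2, 327.8]
orientation: [[1.0, 0.012, 0.0], [0.012, -1.0, -0.0], [0.0, 0.0, -1.0]]
wrist_force: [-0.6, 1.0, -0.4]
width: 85.6
```

```bash
python3 look.py w20 | sed -n '1p;3p;7p;8p'
```

```text
41.625 [ 517.2 -146.2  327.8] [-19.   24.1 110.7   0.   45.2  70.3] 85.56516523508223
round_tray [([431.8, 154.3], 0.66, [539.0, -304.0])] [([421.8, 151.2, 180.5, 210.9], 0.91)]
bean_tin [([432.3, 203.5], 0.58, [493.0, -312.0])] [([453.7, 216.9, 116.4, 91.9], 0.69)]
tamper [([107.4, 142.3], 0.72, [546.0, -11.0])] [([91.3, 146.6, 93.2, 67.3], 0.75)]
```

View pics/w20.png

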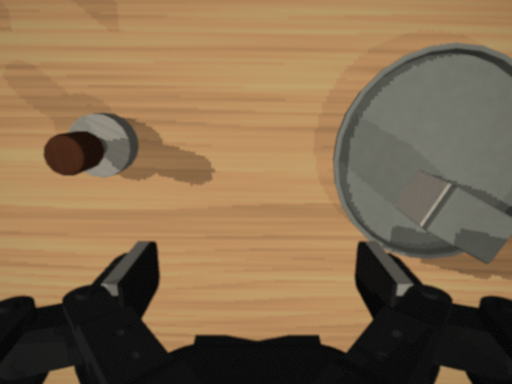

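Request:
drive_tool(
  steps=[
    [0, [0.01, 0.05, 0], [0, 0, 0]],
    [0, [0.02, 0.1, -0.01], [0, 0, 0]],
    [0, [0.029, 0.136, -0.02], [0, 0, 0]],
    [0, [0.029, 0.136, -0.02], [0, 0, 0]],
    [0, [0.029, 0.136, -0.02], [0, 0, 0]],
  ],
)

```text
clock: 43.0
tool_pos: [546.2, -10.3, 307.7]
orientation: [[1.0, 0.01, -0.0], [0.01, -1.0, -0.0], [-0.0, 0.0, -1.0]]
wrist_force: [-0.0, 0.1, 0.4]
width: 85.6
```

```bash
python3 look.py w21 | sed -n '1p;8p'
python3 - <<'E'
import pickle
from h import *
f=pickle.load(open('pics/w21.pkl','rb'));h=cv2.cvtColor(f['pixels'],cv2.COLOR_RGB2HSV).astype(int)[130:300,200:320]
m=((h[...,2]<120)&(h[...,1]>110)).astype(np.uint8)
n,l,st,c=cv2.connectedComponentsWithStats(m);k=1+np.argmax(st[1:,4]);u=c[k]+[200,130];print(u,st[k],onz(f,u,72))
E
```

```text
43.0 [546.2 -10.3 307.7] [ -4.3  26.3 110.5  -0.   43.2  85.2] 85.55423125064301
tamper [([259.2, 180.1], 0.86, [547.0, -12.0])] [([258.6, 188.8, 65.4, 78.7], 0.76)]
[259.9438806  202.09791045] [  39   47   44   50 1675] [549.00366412 -11.69033535  72.        ]
```

View pics/w21.png

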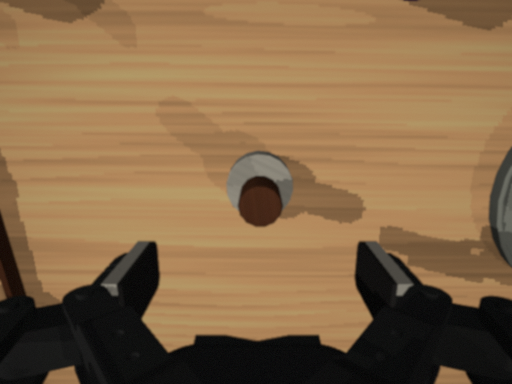

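Request:
drive_tool(
  steps=[
    [0, [0.001, -0.001, -0.05], [0, 0, 0]],
    [0, [0.001, -0.001, -0.08], [0, 0, 0]],
    [0, [0.001, -0.001, -0.097], [0, 0, 0]],
    [0, [0.001, -0.001, -0.097], [0, 0, 0]],
    [210, [0.001, -0.001, -0.097], [0, 0, 0]],
    [210, [0.001, -0.001, -0.097], [0, 0, 0]],
    [210, [0.001, -0.001, -0.097], [0, 0, 0]],
    [210, [0.001, -0.001, -0.097], [0, 0, 0]],
  ],
)

```text
clock: 44.75
tool_pos: [547.6, -11.2, 211.4]
orientation: [[1.0, 0.009, 0.001], [0.009, -1.0, -0.0], [0.001, 0.0, -1.0]]
wrist_force: [-1.0, -0.8, 8.2]
width: 28.8
```

Request:
drive_tool(
  steps=[
    [210, [0, 0, 0], [0, 0, 0]],
    [210, [0, 0, 0], [0, 0, 0]],
    [210, [0, 0, 0.02], [0, 0, 0]],
    [210, [0, 0, 0.05], [0, 0, 0]],
    [210, [0, 0, 0.07], [0, 0, 0]],
    [210, [0, 0, 0.07], [0, 0, 0]],
    [210, [0, 0, 0.07], [0, 0, 0]],
  ],
)

```text
clock: 45.62
tool_pos: [546.9, -11.1, 280.0]
orientation: [[1.0, 0.009, -0.001], [0.009, -1.0, 0.0], [-0.001, -0.0, -1.0]]
wrist_force: [-0.4, 0.1, -4.2]
width: 28.8
```

```bash
python3 look.py w22 | sed -n '1p;8p'
```

```text
45.625 [546.9 -11.1 280. ] [ -4.3  28.7 111.5   0.   39.8  85.2] 28.77779413634062
tamper [([259.0, 222.4], 0.85, [519.0, -12.0])] [([258.6, 251.6, 101.8, 144.6], 0.71)]
```

View pics/w22.png

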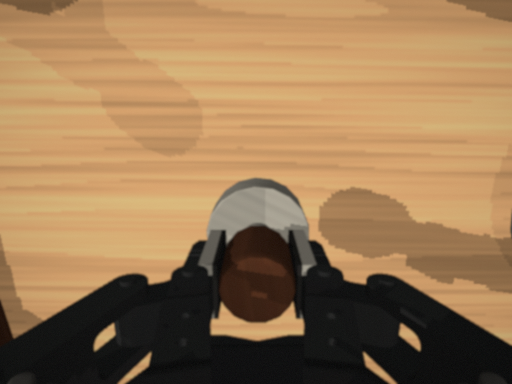

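Request:
drive_tool(
  steps=[
    [210, [0.015, -0.04, 0.015], [0, 0, 0]],
    [210, [0.03, -0.09, 0.015], [0, 0, 0]],
    [210, [0.03, -0.14, 0.015], [0, 0, 0]],
    [210, [0.03, -0.19, 0.015], [0, 0, 0]],
    [210, [0.03, -0.24, 0.015], [0, 0, 0]],
    [210, [0.03, -0.28, 0.015], [0, 0, 0]],
    [210, [0.03, -0.295, 0.015], [0, 0, 0]],
    [210, [0.03, -0.295, 0.0], [0, 0, 0]],
  ],
)

```text
clock: 47.38
tool_pos: [577.5, -307.0, 281.0]
orientation: [[1.0, 0.008, 0.002], [0.008, -1.0, -0.001], [0.002, 0.001, -1.0]]
wrist_force: [0.2, 0.6, -3.9]
width: 28.6
```

Request:
drive_tool(
  steps=[
    [210, [0, 0, -0.02], [0, 0, 0]],
    [210, [0, 0, -0.04], [0, 0, 0]],
    [210, [0, 0, -0.04], [0, 0, 0]],
  ],
)

```text
clock: 47.75
tool_pos: [576.6, -304.9, 238.2]
orientation: [[1.0, 0.01, -0.003], [0.01, -1.0, 0.002], [-0.003, -0.002, -1.0]]
wrist_force: [-0.6, 0.2, -4.1]
width: 28.4
```

```bash
python3 look.py w23 | sed -n '1p;3p;8p'
```

```text
47.75 [ 576.6 -304.9  238.2] [-30.5  38.6  98.4   0.   43.3  58.9] 28.43990311230771
round_tray [] [([258.6, 202.7, 294.3, 160.0], 0.86)]
tamper [([259.7, 223.0], 0.62, [563.0, -306.0])] [([256.8, 250.4, 102.7, 147.5], 0.85)]
```

View pics/w23.png

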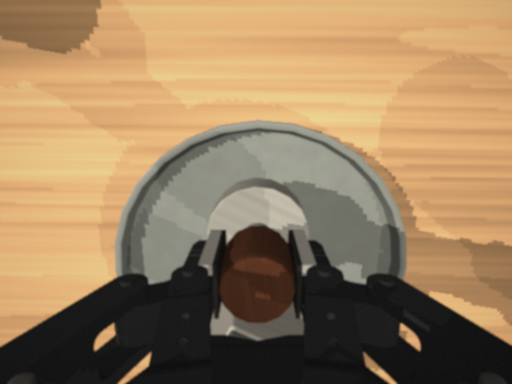

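Request:
drive_tool(
  steps=[
    [210, [0, 0, -0.014], [0, 0, 0]],
    [210, [0, 0, -0.02], [0, 0, 0]],
    [210, [0, 0, -0.022], [0, 0, 0]],
    [210, [0, 0, -0.022], [0, 0, 0]],
    [210, [0, 0, -0.022], [0, 0, 0]],
  ],
)

```text
clock: 49.12
tool_pos: [577.4, -306.2, 218.9]
orientation: [[1.0, 0.009, 0.0], [0.009, -1.0, -0.0], [0.0, 0.0, -1.0]]
wrist_force: [0.1, -0.4, -4.3]
width: 28.4
```

Request:
drive_tool(
  steps=[
    [210, [0, 0, -0.0015], [0, 0, 0]],
    [210, [0, 0, -0.0015], [0, 0, 0]],
    [210, [0, 0, -0.0015], [0, 0, 0]],
  ],
)

```text
clock: 49.5
tool_pos: [577.4, -306.3, 217.5]
orientation: [[1.0, 0.009, 0.001], [0.009, -1.0, -0.0], [0.001, 0.0, -1.0]]
wrist_force: [0.5, -1.7, 2.2]
width: 28.6
```

Contact with the tray floor (force rose from −4 to +2 N). Releasing.

Request:
drive_tool(
  steps=[
    [140, [0, 0, 0], [0, 0, 0]],
    [100, [0, 0, 0], [0, 0, 0]],
    [60, [0, 0, 0], [0, 0, 0]],
    [60, [0, 0, 0.02], [0, 0, 0]],
    [0, [0, 0, 0.06], [0, 0, 0]],
    [0, [0, 0, 0.1], [0, 0, 0]],
    [0, [-0.04, 0.02, 0.14], [0, 0, 0]],
    [0, [-0.08, 0.04, 0.17], [0, 0, 0]],
  ],
)

```text
clock: 50.5
tool_pos: [496.4, -265.7, 390.0]
orientation: [[1.0, 0.009, 0.002], [0.009, -1.0, -0.001], [0.002, 0.001, -1.0]]
wrist_force: [-0.2, -0.3, 0.7]
width: 85.2
```

Request:
drive_tool(
  steps=[
    [0, [-0.02, 0.03, 0.01], [0, 0, 0]],
    [0, [-0.02, 0.03, 0.01], [0, 0, 0]],
    [0, [-0.02, 0.03, 0.01], [0, 0, 0]],
  ],
)

```text
clock: 50.88
tool_pos: [477.7, -236.4, 398.1]
orientation: [[1.0, 0.009, 0.002], [0.009, -1.0, -0.001], [0.002, 0.001, -1.0]]
wrist_force: [0.0, 0.2, -0.6]
width: 85.5
```

```bash
python3 look.py w24 | sed -n '1p;3p;7p;8p'
```

```text
50.875 [ 477.7 -236.4  398.1] [-29.6  18.6 107.3  -0.   54.   59.9] 85.51218381477513
round_tray [([323.0, 110.1], 0.94, [536.0, -307.0])] [([325.0, 104.0, 185.3, 184.3], 0.9)]
bean_tin [([325.4, 146.4], 0.95, [497.0, -312.0])] [([335.1, 155.2, 79.2, 64.6], 0.59)]
tamper [([325.6, 71.7], 0.71, [576.0, -308.0])] [([330.2, 70.6, 55.8, 58.8], 0.64)]
```

View pics/w24.png

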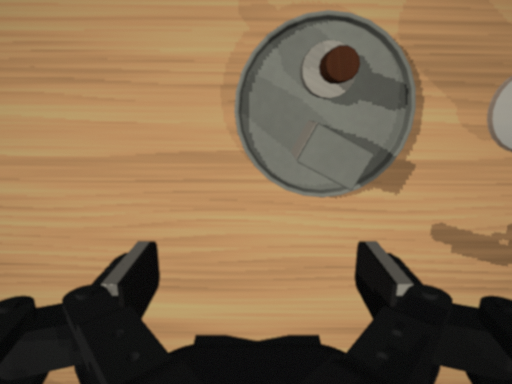

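Run:
```python
import pickle
from h import *
for n in('top','scene'): f=grab_frame(n); save(f,n+'9')
a=cv2.imread('pics/top9.png')[100:300,60:460];cv2.imwrite('pics/top9c.png',cv2.resize(a,(800,400),interpolation=cv2.INTER_CUBIC))
a=cv2.imread('pics/scene9.png')[80:320,60:380];cv2.imwrite('pics/scene9c.png',cv2.resize(a,(800,600),interpolation=cv2.INTER_CUBIC))
a=cv2.imread('pics/w16.png')[160:270,70:240];cv2.imwrite('pics/w16z.png',cv2.resize(a,None,fx=4,fy=4,interpolation=cv2.INTER_CUBIC))
```

```text
(no output)
```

View pics/top9c.png

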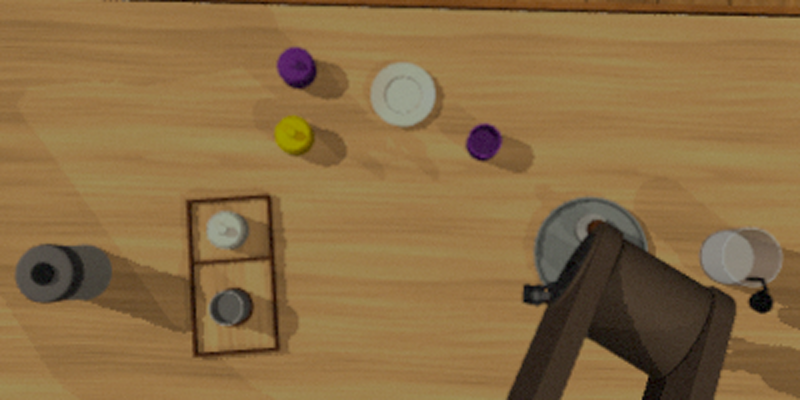

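View pics/scene9c.png

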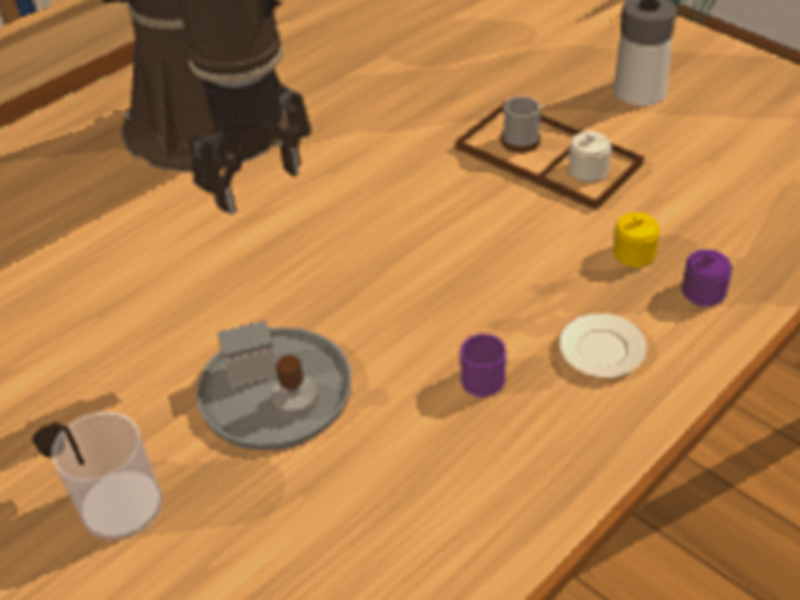

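View pics/w16z.png

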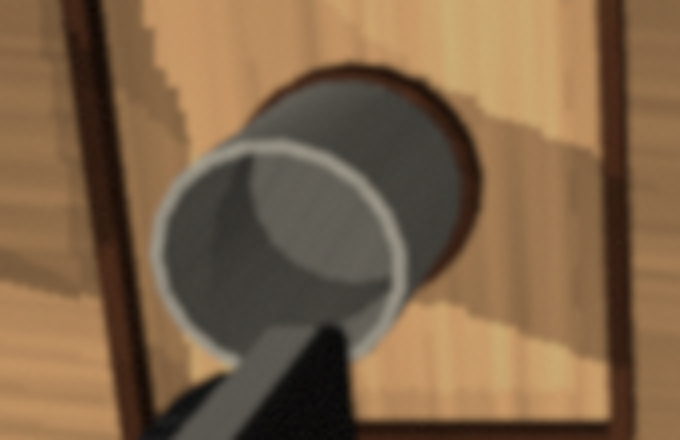

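Run:
```python
from h import *
o=ctrl.get_obs(); print(o['clock'],o['width'],o['wrist_force'].round(1),o['joint_vel'].round(2)); print(ctrl.sign_off())
```

```text
51.725 85.16564786792677 [-1.3 -0.1 -0.5] [-0.09 -0.01  0.1  -0.01  0.01 -0.06]
the job is handed in; nothing more can be done
None
```

Both coffee kits are made up and I handed the job in at 51.7 s. The gripper was open and clear of everything, and no verdict is reported.

- **Oblong tray:** the coaster lies in the longer section, measured at (433.5, 281) mm. The espresso cup stands on it, with an even margin of coaster showing around its visible edge. The sugar pot stands in the shorter section at about (559, 293) mm and was lifted and carried upright throughout.
- **Round tray:** the tin and the tamper stand upright, about 38 mm and 41 mm from its centre, with clear space between them.

**Last checks:** in the final top and scene pictures everything stands in its place. The grinder, canister, saucer and the purple and yellow look-alikes appear where they were at the start.

**Limits of the checks:**
- The cup's centring on the coaster was judged by eye, not measured.
- The arm partly hid the round tray in the last top view. I checked that tray from the wrist and scene views instead.
- Two-view heights were up to about 11 mm off the stated ones (for example 62.5 mm against 74 mm for the top of the tamper handle). I set grasp heights from the stated sizes and checked contact by wrist force and finger width.

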